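Stop the turning lid of the swab bin over its slot

ROBOT

A 6-joint arm with a two-finger parallel gripper is mounted at the origin on the work surface. World frame = base frame: x ahead of the robot, y to its left, z up, the work surface at z = 0. Lengths are in m, angles in rad, forces in N, time in s.
With the tool pointing down it reaches from about 0.3 to 0.95 m from the base axis. Payload 3.1 kg.
Tool frame: the origin (TCP) lies midway between the tips of the shut fingers; the grasp point (between the pads) lies bot.pinch_z behind it (bot.pinch_z is the distance from the TCP to the grasp point, in m); z points along the fingers, y is the direction in which the jaws open and shut (so a half turn about z gives the same grasp; the last joint's range is limited). The gripper opens to 85 mm and grips with 20 to 120 N. Pads are 22 mm wide; open, the fingers measure 114 mm over their backs; the gripper's body (76 mm by 85 mm) begins 54 mm behind the grasp point. The pads swing forward as they close: fully open they stand 13 mm farther back than shut.
Start: joints at [1.046, 0.308, 1.634, -0, 1.2, -0.07], TCP at [0.275, 0.561, 0.231] pointing down, gripper open.
Joint ranges: [-3.06, 3.06], [-0.79, 1.96], [0.05, 2.63], [-1.19, 4.34], [0.05, 2.64], [-2.94, 2.94]. Speed limits (rad/s): [2.79, 2.79, 3.14, 3.14, 3.14, 3.14].

INTERFACE

Orientations are given as a unit quaternion [w, x, y, z].
In Python, from workcell import bot gives the robot as it stands.
- The arm moves only by the tool play_rows, never from a script. Its argument "steps" is a list of rows, each a list of 7 numbers: the shift along the tool's x, y, z in m, then the turn, a rotation vector about the tool's x, y, z in rad, then the opening, from -1 (shut) to 1 (fully open). A call has 1 to 5 rows; each row is the pose to reach, as a shift and turn from the pose commanded when the call began, along the tool's axes at that moment; what a row does not reach only later rows make up. A row lasts 1/8 s, in which the tool goes at most 62.5 mm and 10.7 degrees, less where a joint would pass 70% of its speed; a pose out of reach is approached as far as the arm can. A call with a gripper value outside its range is refused whole. The fingers move at their own pace and stop on an object; "force" is the grip in N (left out, the last holds). Time passes only in rows, so rows that repeat a pose let the fingers close. It gives the time, the measured TCP pose, the force and the opening at its end, in the units of the state.
- bot.sense(): the state, without advancing time (a new reading comes with each control period).
- bot.read_camera(name): name is "side" or "top"; returns the picture (420x560x3 uint8, blue, green, red); there is no depth.
- bot.get_calibration(name): a dict with "fx", "fy", "cx", "cy" (pixels), "R" (3x3) and "t" (3): a world point X has camera coordinates R X + t. Camera axes: x right, y down, z forward; pixel columns grow to the right and rows downward; lengths in m; the calibration is good to about 2 mm. A picture is of the moment at which its call begins. get_calibration takes no time and is no camera call.
- bot.hand_in(): hands the job in, once; it reports no verdict.
The state is a dict: "t": time; "qpos": joint angles; "qd": joint speeds; "joint_torque": joint torques, N m; "tool_pos": TCP position; "eef_rot": TCP orientation; "ft_force": force on the tool from outside, world axes, zero at the start; "moment": the same for the moment, N m; "opening": opening from 0.0 (shut) to 1.0 (fully open).
Only numpy, scipy, OpenCV 4.12 (cv2) and the standard library are available. Lean on these libraries where they do the work, as an engineer would, in place of code of your own. Each camera call takes 0.05 s, during which the arm holds its last target.

TASK

Two used-swab bins on the desk have lid discs that are turning freely. Brake the blue disc with a fingertip and leave it standing still and untouched with its hole over the slot marked by the orange tab on the same bin, so that swabs can be dropped in. Do not touch the red bin or its disc.

Things in the scene. Friction and masses are not known exactly. Their poses are not given: they have to be found in the camera images.
- blue_disc: The blue lid disc on one of the two yellow bins: 170 mm across, 6 mm thick, rigid under a push from above. Origin on its axis, 106 mm above the desk; x points to its hole. It turns anticlockwise seen from above: a starter pushes it for the first 3 s, then it coasts and will not stop by itself in time. Light (0.4 kg), hardly any drag: a fingertip pressing with 2 to 8 N stops it at once.
- blue_hole (a point): Centre of the round 30 mm hole in the blue disc, in its smooth top face 114 mm above the desk; it circles the axis at 55 mm radius, at 0.6 to 1.1 rad/s once up to speed, losing about 0.01 rad/s each second. The rest of the face is plain, but for a grey hub 36 mm across that rises 8 mm at the centre. A finger that slips sideways or lifts fast sets the disc turning again: let go slowly, straight up.
- blue_slot (a point): Mark of the slot in the fixed white cover (210 mm across) under the blue disc, 55 mm from the axis, 106 mm above the desk. x points level and radially outward: the axis lies 55 mm along -x. The slot is 34 mm wide, 38 to 98 mm from the axis; its end shows beyond the disc, by an orange tab 40 mm wide. The bin is fixed, in any yaw.
- red_bin: The other bin, fixed too, of the same shape but with a red disc, also turning; not to be touched. Origin on the desk under its centre; 210 mm across, 122 mm high to the top of its hub. At least 50 mm between the two covers.

How it is judged:
By the outcome, as a careful person would: the job done as asked, in the order asked, and still so for the second after the job is handed in, with the robot touching nothing.
It also fails if it takes over 64 s, if anything falls off the work surface, if the arm or the gripper's body presses on something with over 40 N, if the wrist force passes 120 N, or if a joint passes its speed limit or range.

## Working session

There is one attempt and no reset: what is moved stays moved. The work goes in short steps, Python scripts to look and compute and a tool call to move; the robot and the scene stay as the last step left them, time stands still between calls to the robot, and variables do not carry over. Pictures are saved under pics/ and viewed, and the job is handed in when it is done.

Besides the shell and the picture viewer there is one more tool, called by a JSON object that holds its "op" and its "data". play_rows: Moves the arm, as the interface text tells. Its arguments: {"type":"object","properties":{"steps":{"type":"array","items":{"type":"array","items":{"type":"number"}}},"force":{"type":"number"}},"required":["steps"]}

```bash
ls; mkdir -p pics; python3 - <<'E'
from workcell import bot
import cv2
s=bot.sense()
print({k:s[k] for k in('t','tool_pos','eef_rot','ft_force','opening')},bot.pinch_z)
for n in('top','side'):
    cv2.imwrite(f'pics/{n}0.png',bot.read_camera(n)); print(bot.get_calibration(n))
E
```

```text
pics
{'t': 0.0, 'tool_pos': array([0.2741729 , 0.56073129, 0.2300429 ]), 'eef_rot': array([-3.38897360e-04,  2.25459119e-01,  9.74251950e-01, -1.09908205e-03]), 'ft_force': array([-0.2885942 , -0.41377923,  0.29023468]), 'opening': 0.9993249987549991} 0.0187
{'fx': 441.81110929653835, 'fy': 441.81110929653835, 'cx': 278.5233339766761, 'cy': 202.79765683129236, 'R': array([[ 2.33393817e-02, -9.99727571e-01, -2.38354178e-04],
       [-9.92170581e-01, -2.31336973e-02, -1.22728851e-01],
       [ 1.22689902e-01,  3.10090351e-03, -9.92440211e-01]]), 't': array([0.00873266, 0.56557381, 0.70448475])}
{'fx': 449.16746720539317, 'fy': 449.16746720539317, 'cx': 281.7976444419975, 'cy': 215.6889100039048, 'R': array([[-0.80166678, -0.59773939, -0.00616432],
       [-0.32412443,  0.44332257, -0.83570835],
       [ 0.50226858, -0.66796162, -0.54913892]]), 't': array([0.42029269, 0.25968097, 0.53673917])}
```

View pics/top0.png

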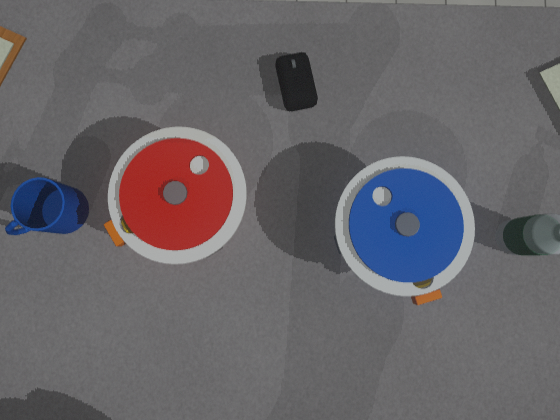

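View pics/side0.png

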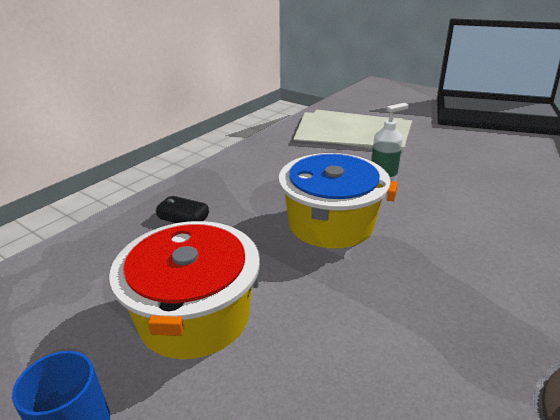

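Top view: blue disc centre is near (411,225), its hole near (382,196), with the orange tab at (427,297). The red bin is at (176,195). Next I'll measure these.

```bash
cat > h.py <<'E'
from workcell import bot
import cv2, numpy as np
def unproj(n,px,z):
    c=bot.get_calibration(n); d=np.array([(px[0]-c['cx'])/c['fx'],(px[1]-c['cy'])/c['fy'],1])
    R=c['R'];C=-R.T@c['t'];d=R.T@d
    return C+d*(z-C[2])/d[2]
def proj(n,X):
    c=bot.get_calibration(n);p=c['R']@np.array(X)+c['t'];return np.array([c['fx']*p[0]/p[2]+c['cx'],c['fy']*p[1]/p[2]+c['cy']])
def cent(m):
    M=cv2.moments(m.astype(np.uint8),True);return (M['m10']/M['m00'],M['m01']/M['m00'],M['m00'])
def meas(im):
    h=cv2.cvtColor(im,cv2.COLOR_BGR2HSV).astype(int)
    b=((h[...,0]>95)&(h[...,0]<130)&(h[...,1]>120)); b[:,:320]=0;b[:,500:]=0
    cs,_=cv2.findContours(b.astype(np.uint8),cv2.RETR_CCOMP,cv2.CHAIN_APPROX_NONE)
    cs,hi=cv2.findContours(b.astype(np.uint8),cv2.RETR_CCOMP,cv2.CHAIN_APPROX_NONE)
    k=max(range(len(cs)),key=lambda i:cv2.contourArea(cs[i]))
    e=cv2.fitEllipse(cv2.convexHull(cs[k]))
    holes=[]
    for i in range(len(cs)):
        if hi[0][i][3]==k and cv2.contourArea(cs[i])>60:
            m=np.zeros(b.shape,np.uint8);cv2.drawContours(m,cs,i,1,-1);m[b]=0
            holes.append(cent(m)+(float(np.median(h[...,2][m>0])),))
    return e,holes
E
python3 - <<'E'
from h import *
im=cv2.imread('pics/top0.png')
e,ho=meas(im);print(e,unproj('top',e[0],.112))
c=unproj('top',e[0],.112)
for q in ho:
    for z in(.114,.122):
        p=unproj('top',q[:2],z);print(q,z,p,np.linalg.norm((p-c)[:2]),np.degrees(np.arctan2(p[1]-c[1],p[0]-c[0])))
h=cv2.cvtColor(im,cv2.COLOR_BGR2HSV).astype(int)
o=((h[...,0]>4)&(h[...,0]<20)&(h[...,1]>180)); o[:,:350]=0;o[:230]=0; o[320:]=0;o[:,480:]=0
q=cent(o);print(q)
for z in (.09,.1,.106,.11):
  p=unproj('top',q[:2],z);print(p,np.linalg.norm((p-c)[:2]),np.degrees(np.arctan2(p[1]-c[1],p[0]-c[0])))
for n,r in(('top',(330,150,150,160)),('side',(270,140,140,110))):
    i=cv2.imread(f'pics/{n}0.png');x,y,w,hh=r
    cv2.imwrite(f'pics/{n}0c.png',cv2.resize(i[y:y+hh,x:x+w],None,fx=3.6,fy=3.6,interpolation=cv2.INTER_CUBIC))
E
```

```text
((405.82098388671875, 225.16464233398438), (111.7548828125, 115.97647857666016), 126.93360900878906) [ 0.52656619 -0.16846866  0.112     ]
(407.0280172413793, 223.86853448275863, 464.0, 108.0) 0.114 [ 0.52837647 -0.16970945  0.114     ] 0.00219468836034757 -34.427223407333955
(407.0280172413793, 223.86853448275863, 464.0, 108.0) 0.122 [ 0.52771811 -0.16739541  0.122     ] 0.0015744228694997413 42.97534214152931
(381.56351791530943, 195.73941368078175, 307.0, 162.0) 0.114 [ 0.56965723 -0.13215486  0.114     ] 0.056351840645095984 40.121610778892105
(381.56351791530943, 195.73941368078175, 307.0, 162.0) 0.122 [ 0.56849435 -0.13029979  0.122     ] 0.05669949933299628 42.31284274386543
(426.54545454545456, 298.0, 77.0)
[ 0.41904531 -0.20467843  0.09      ] 0.11345433503648432 -161.38803508696853
[ 0.41986267 -0.20137285  0.1       ] 0.11166166434442644 -162.86179582434508
[ 0.42035308 -0.1993895   0.106     ] 0.11062243495029708 -163.76862681781267
[ 0.42068002 -0.19806727  0.11      ] 0.10994525142366407 -164.382604939374
```

View pics/top0c.png

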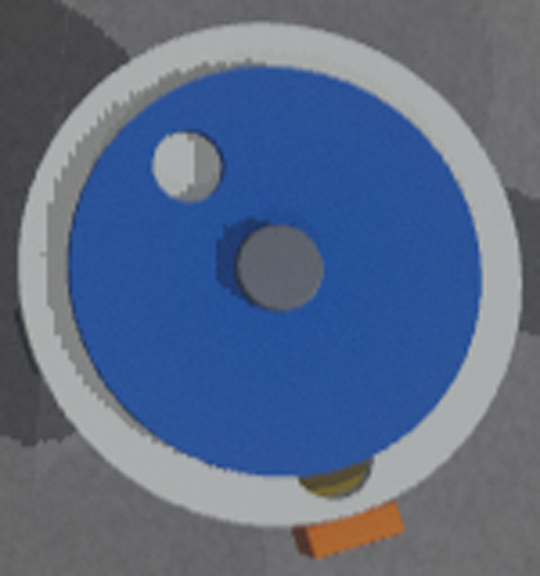

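View pics/side0c.png

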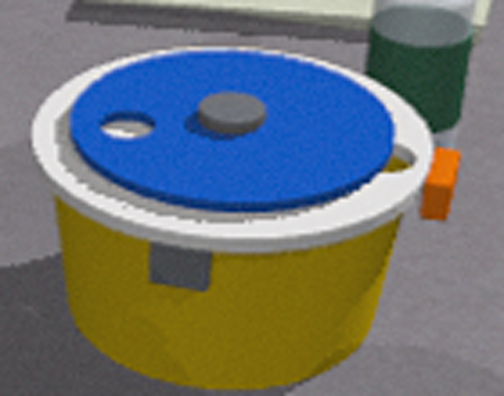

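```bash
python3 - <<'E'
from h import *
for n in('top','side'):
    c=bot.get_calibration(n);print(n,-c['R'].T@c['t'])
c=np.array([.527,-.168])
def a(p):p=p[:2]-c;return np.round([np.linalg.norm(p),np.degrees(np.arctan2(p[1],p[0]))],3)
f=lambda u,v:(330+u/3.6-.36,150+v/3.6-.36)
for u,v in((298,480),(373,460),(335,497)):
    p=unproj('top',f(u,v),.106);print('slot',p,a(p))
# cover outline in top: fit bright
im=cv2.imread('pics/top0.png');h=cv2.cvtColor(im,cv2.COLOR_BGR2HSV).astype(int)
# tab in side view, crop origin 270,140
g=lambda u,v:(270+u/3.6-.36,140+v/3.6-.36)
for z in(.1,.106): print('side tab top mid',unproj('side',g(447,152),z),a(unproj('side',g(447,152),z)))
print('side hub',unproj('side',g(232,107),.122))
for u,v in((32,128),(433,128)): print('cover edge',a(unproj('side',g(u,v),.106)))
for u,v in((18,270),(521,280),(265,22),(265,524)): p=unproj('top',f(u,v),.106);print('cov top',p,a(p))
from scipy.spatial.transform import Rotation as Ro
q=bot.sense()['eef_rot'];print(np.round(Ro.from_quat(q[[1,2,3,0]]).as_matrix(),4))
r=unproj('top',(175,192),.122);print('red hub',r)
E
```

```text
top [0.47450871 0.01962955 0.76857329]
side [0.15151641 0.49462423 0.51435274]
slot [ 0.44167557 -0.17890576  0.106     ] [ 8.60000e-02 -1.72716e+02]
slot [ 0.45050378 -0.20984193  0.106     ] [ 8.70000e-02 -1.51322e+02]
slot [ 0.43515716 -0.19397455  0.106     ] [ 9.50000e-02 -1.64208e+02]
side tab top mid [ 0.42911678 -0.22782815  0.1       ] [ 1.15000e-01 -1.48566e+02]
side tab top mid [ 0.42509702 -0.21736674  0.106     ] [ 1.13000e-01 -1.54152e+02]
side hub [ 0.5258581  -0.16817933  0.122     ]
cover edge [ 0.104 32.651]
cover edge [ 1.09000e-01 -1.40716e+02]
cov top [ 0.52533828 -0.0633288   0.106     ] [ 0.105 90.91 ]
cov top [ 0.52605301 -0.27296474  0.106     ] [  0.105 -90.517]
cov top [ 0.63343532 -0.16753222  0.106     ] [0.106 0.252]
cov top [ 0.42360854 -0.16516319  0.106     ] [1.03000e-01 1.78428e+02]
[[-8.984e-01  4.392e-01 -1.100e-03]
 [ 4.392e-01  8.984e-01 -1.900e-03]
 [ 1.000e-04 -2.200e-03 -1.000e+00]]
red hub [0.56696037 0.17511161 0.122     ]
```

Measured: axis about (0.527, -0.168) and slot direction about -163°, and both agree with the 105 mm cover radius and 55 mm hole radius. I'll shut the gripper and wait out the starter.

{"op": "play_rows", "data": {"steps": [[0,0,0,0,0,0,-1],[0,0,0,0,0,0,-1],[0,0,0,0,0,0,-1],[0,0,0,0,0,0,-1],[0,0,0,0,0,0,-1]], "force": 40}}

```text
t: 0.72
tool_pos: [0.2746, 0.5615, 0.2313]
eef_rot: [0.0, 0.225, 0.974, 0.0]
ft_force: [-0.4, -0.4, -0.2]
opening: 0.002
```

{"op": "play_rows", "data": {"steps": [[0,0,0,0,0,0,-1],[0,0,0,0,0,0,-1],[0,0,0,0,0,0,-1],[0,0,0,0,0,0,-1],[0,0,0,0,0,0,-1]]}}

```text
t: 1.35
tool_pos: [0.2746, 0.5615, 0.2313]
eef_rot: [0.0, 0.225, 0.974, -0.0]
ft_force: [1.1, -0.1, -0.4]
opening: 0.001
```

{"op": "play_rows", "data": {"steps": [[0,0,0,0,0,0,-1],[0,0,0,0,0,0,-1],[0,0,0,0,0,0,-1],[0,0,0,0,0,0,-1],[0,0,0,0,0,0,-1]]}}

```text
t: 1.98
tool_pos: [0.2746, 0.5614, 0.2313]
eef_rot: [0.0, 0.225, 0.974, -0.0]
ft_force: [0.1, -0.2, -0.5]
opening: -0.002
```

{"op": "play_rows", "data": {"steps": [[0,0,0,0,0,0,-1],[0,0,0,0,0,0,-1],[0,0,0,0,0,0,-1],[0,0,0,0,0,0,-1],[0,0,0,0,0,0,-1]]}}

```text
t: 2.6
tool_pos: [0.2745, 0.5615, 0.2313]
eef_rot: [-0.0, 0.225, 0.974, -0.0]
ft_force: [0.5, 0.9, -0.4]
opening: 0.003
```

{"op": "play_rows", "data": {"steps": [[0,0,0,0,0,0,-1],[0,0,0,0,0,0,-1],[0,0,0,0,0,0,-1],[0,0,0,0,0,0,-1],[0,0,0,0,0,0,-1]]}}

```text
t: 3.22
tool_pos: [0.2746, 0.5615, 0.2313]
eef_rot: [-0.0, 0.225, 0.974, -0.0]
ft_force: [0.6, -0.5, 0.6]
opening: 0.001
```

```bash
cat >> h.py <<'E'
import sys
AX=np.array([.527,-.168])
def look(tag,n='top'):
    t=float(bot.sense()['t']); im=bot.read_camera(n); cv2.imwrite(f'pics/{n}{tag}.png',im)
    if n=='top':
        e,ho=meas(im); print('t',t,'axis',np.round(unproj('top',e[0],.112)[:2],4))
        for q in ho:
            p=unproj('top',q[:2],.114)[:2]-AX
            print('  hole r %.4f ang %.2f area %d'%(np.linalg.norm(p),np.degrees(np.arctan2(p[1],p[0])),q[2]))
E
python3 -c "
from h import *
look('1')"
```

```text
t 3.225 axis [ 0.5265 -0.1685]
  hole r 0.0541 ang 171.73 area 318
  hole r 0.0021 ang -50.57 area 462
```

{"op": "play_rows", "data": {"steps": [[-0.04,-0.034,0,0,0,0,-1],[-0.08,-0.068,0,0,0,0,-1],[-0.12,-0.102,0,0,0,0,-1],[-0.16,-0.136,0,0,0,0,-1],[-0.2,-0.17,0,0,0,0,-1]]}}

```text
t: 3.9
tool_pos: [0.3801, 0.3194, 0.2315]
eef_rot: [0.0, 0.225, 0.974, 0.0]
ft_force: [0.4, 0.4, 0.4]
opening: 0.001
```

```bash
python3 -c "
from h import *
look('2')"
```

```text
t 3.9 axis [ 0.5266 -0.1685]
  hole r 0.0542 ang -154.07 area 302
  hole r 0.0022 ang -47.37 area 466
```

{"op": "play_rows", "data": {"steps": [[-0.04,-0.034,0,0,0,0,-1],[-0.08,-0.068,0,0,0,0,-1],[-0.12,-0.102,0,0,0,0,-1],[-0.12,-0.102,0,0,0,0,-1],[-0.12,-0.102,0,0,0,0,-1]]}}

```text
t: 4.58
tool_pos: [0.4425, 0.1769, 0.2313]
eef_rot: [-0.0, 0.226, 0.974, 0.0]
ft_force: [-0.2, 0.1, -0.2]
opening: -0.002
```

```bash
python3 -c "
from h import *
look('3')"
```

```text
t 4.575 axis [ 0.5265 -0.1684]
  hole r 0.0538 ang -121.41 area 315
  hole r 0.0021 ang -49.12 area 463
```

{"op": "play_rows", "data": {"steps": [[-0.045,-0.038,0,0,0,0,-1],[-0.09,-0.076,0,0,0,0,-1],[-0.135,-0.114,0,0,0,0,-1],[-0.18,-0.152,0.03,0,0,0,-1],[-0.225,-0.19,0.05,0,0,0,-1]]}}

```text
t: 5.25
tool_pos: [0.5608, -0.0896, 0.1816]
eef_rot: [0.0, 0.224, 0.975, 0.0]
ft_force: [0.1, 0.6, 0.5]
opening: 0.003
```

{"op": "play_rows", "data": {"steps": [[-0.03,-0.027,0.02,0,0,0,-1],[-0.046,-0.041,0.035,0,0,0,-1],[-0.046,-0.041,0.045,0,0,0,-1],[-0.046,-0.041,0.045,0,0,0,-1],[-0.046,-0.041,0.045,0,0,0,-1]]}}

```text
t: 5.88
tool_pos: [0.5835, -0.1456, 0.1379]
eef_rot: [0.0, 0.224, 0.974, 0.0]
ft_force: [-0.5, 1.0, -0.8]
opening: -0.001
```

```bash
python3 -c "
from h import *
look('4');look('4','side');s=bot.sense();print(s['tool_pos'],s['t'])"
```

```text
t 5.875 axis [ 0.5232 -0.1393]
[ 0.58376627 -0.14618491  0.13837975] 5.975
```

View pics/top4.png

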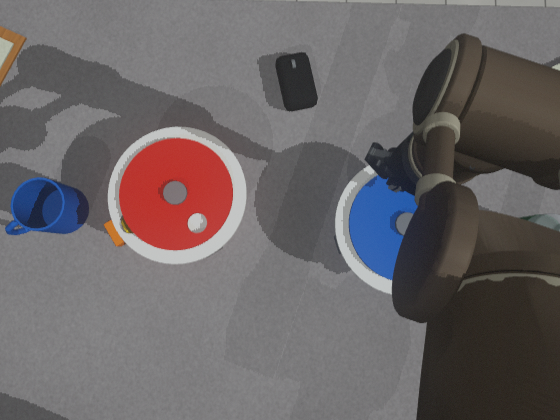

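View pics/side4.png

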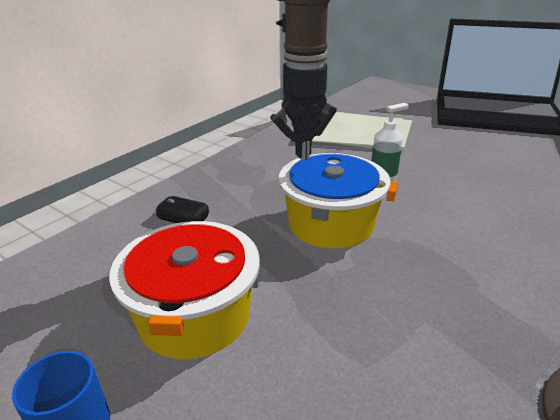

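Top view: the arm hides the disc. In the side view the disc and its hole (334,161) show clearly, so I'll time with that camera.

{"op": "play_rows", "data": {"steps": [[0,0,0.008,0,0,0,-1],[0,0,0.012,0,0,0,-1],[0,0,0.012,0,0,0,-1]]}}

```text
t: 6.35
tool_pos: [0.5827, -0.147, 0.1246]
eef_rot: [-0.001, 0.225, 0.974, 0.0]
ft_force: [0.2, 0.4, 1.0]
opening: 0.001
```

```bash
cat >> h.py <<'E'
AX=np.array([.5265,-.168])
def side(tag=None,im=None):
    t=float(bot.sense()['t'])
    if im is None: im=bot.read_camera('side')
    if tag: cv2.imwrite(f'pics/side{tag}.png',im)
    h=cv2.cvtColor(im,cv2.COLOR_BGR2HSV).astype(int)
    b=((h[...,0]>95)&(h[...,0]<130)&(h[...,1]>120)); b[:,:270]=0;b[:,400:]=0;b[:140]=0;b[250:]=0
    # disc mask at z=.114, r<83mm
    yy,xx=np.mgrid[0:420,0:560]; P=np.array([unproj('side',(x,y),.114)[:2] for y in range(140,220) for x in range(270,400)]).reshape(80,130,2)-AX
    r=np.linalg.norm(P,axis=2)
    nb=~b[140:220,270:400]&(r<.080)
    k,lab,st,_=cv2.connectedComponentsWithStats(nb.astype(np.uint8))
    print('side t',t)
    for i in range(1,k):
        if st[i,4]>=25:
            p=P[lab==i]; 
            ys,xs=np.where(lab==i); q=unproj('side',(xs.mean()+270,ys.mean()+140),.114)[:2]-AX
            print('  blob area %d r %.4f ang %.2f'%(st[i,4],np.hypot(*q),np.degrees(np.arctan2(q[1],q[0]))))
E
python3 - <<'E'
from h import *
for n in('0','4'): side(im=cv2.imread(f'pics/side{n}.png'))
side('5'); s=bot.sense();print(s['t'],s['tool_pos'],s['ft_force'])
E
```

```text
Traceback (most recent call last):
  File "h.py", line 41, in side
    yy,xx=np.mgrid[0:420,0:560]; P=np.array([unproj('side',(x,y),.114)[:2] for y in range(140,220) for x in range(270,400)]).reshape(80,130,2)-AX
                                             ~~~~~~^^^^^^^^^^^^^^^^^^^
  File "h.py", line 4, in unproj
    c=bot.get_calibration(n); d=np.array([(px[0]-c['cx'])/c['fx'],(px[1]-c['cy'])/c['fy'],1])
ValueError: time passes only in moves, steps and waits
```

```bash
python3 - <<'E'
import re
s=open('h.py').read()
s=s.replace("import cv2, numpy as np\n","import cv2, numpy as np, functools\ncal=functools.lru_cache(None)(lambda n:bot.get_calibration(n))\n",1).replace("c=bot.get_calibration(n)","c=cal(n)")
open('h.py','w').write(s)
E
python3 - <<'E'
from h import *
for n in('0','4'): side(im=cv2.imread(f'pics/side{n}.png'))
side('5'); s=bot.sense();print(s['t'],s['tool_pos'],s['ft_force'])
E
```

```text
side t 6.35
  blob area 177 r 0.0089 ang -62.89
  blob area 60 r 0.0554 ang 45.76
side t 6.35
  blob area 45 r 0.0496 ang -58.51
  blob area 179 r 0.0087 ang -64.69
side t 6.35
  blob area 70 r 0.0701 ang -6.00
  blob area 48 r 0.0505 ang -36.48
  blob area 180 r 0.0088 ang -64.27
6.4 [ 0.58296525 -0.14716155  0.12492026] [ 0.50594146 -0.5510299  -0.45130534]
```

{"op": "play_rows", "data": {"steps": [[0,0,0.004,0,0,0,-1],[0,0,0.0065,0,0,0,-1],[0,0,0.0065,0,0,0,-1],[0,0,0.0065,0,0,0,-1]]}}

```text
t: 6.9
tool_pos: [0.5833, -0.1472, 0.1188]
eef_rot: [0.0, 0.225, 0.974, -0.0]
ft_force: [-0.1, -0.4, -0.9]
opening: -0.0
```

{"op": "play_rows", "data": {"steps": [[0,0,0,0,0,0,-1],[0,0,0,0,0,0,-1],[0,0,0,0,0,0,-1],[0,0,0,0,0,0,-1],[0,0,0,0,0,0,-1]]}}

```text
t: 7.52
tool_pos: [0.5833, -0.1472, 0.1189]
eef_rot: [0.0, 0.225, 0.974, -0.0]
ft_force: [-0.3, -0.3, 0.7]
opening: -0.002
```

{"op": "play_rows", "data": {"steps": [[0,0,0,0,0,0,-1],[0,0,0,0,0,0,-1],[0,0,0,0,0,0,-1],[0,0,0,0,0,0,-1],[0,0,0,0,0,0,-1]]}}

```text
t: 8.15
tool_pos: [0.5833, -0.1472, 0.1188]
eef_rot: [0.0, 0.225, 0.974, 0.0]
ft_force: [-0.7, 0.1, 0.4]
opening: 0.001
```

```bash
python3 - <<'E'
from h import *
side('6'); s=bot.sense();print(s['t'],s['tool_pos'],s['ft_force'])
i=cv2.imread('pics/side6.png')[100:220,250:410];cv2.imwrite('pics/side6c.png',cv2.resize(i,None,fx=4.5,fy=4.5,interpolation=cv2.INTER_CUBIC))
E
```

```text
side t 8.15
  blob area 98 r 0.0674 ang -1.21
  blob area 177 r 0.0089 ang -62.89
  blob area 59 r 0.0558 ang 47.70
8.2 [ 0.5833237  -0.14719692  0.11886841] [ 0.03002153 -0.72281431  0.90049273]
```

View pics/side6c.png

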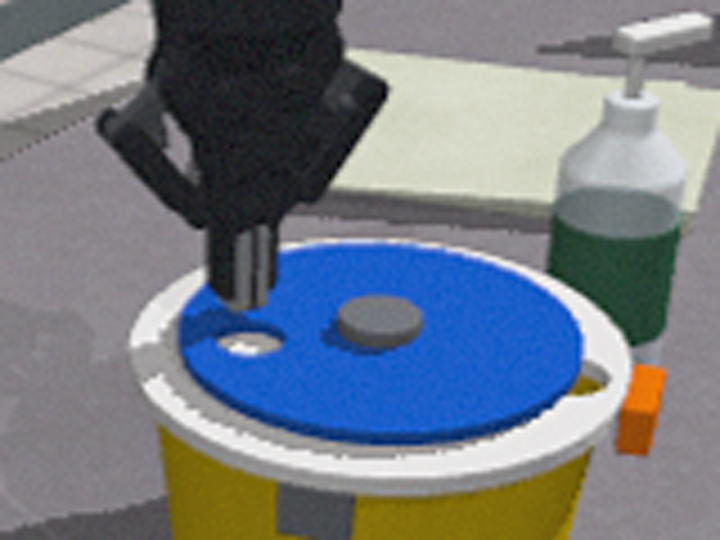

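{"op": "play_rows", "data": {"steps": [[0,0,0,0,0,0,-1],[0,0,0,0,0,0,-1],[0,0,0,0,0,0,-1],[0,0,0,0,0,0,-1],[0,0,0,0,0,0,-1]]}}

```text
t: 8.82
tool_pos: [0.5833, -0.1472, 0.1189]
eef_rot: [0.0, 0.225, 0.974, -0.0]
ft_force: [0.5, 0.6, 0.3]
opening: 0.004
```

{"op": "play_rows", "data": {"steps": [[0,0,0,0,0,0,-1],[0,0,0,0,0,0,-1],[0,0,0,0,0,0,-1],[0,0,0,0,0,0,-1],[0,0,0,0,0,0,-1]]}}

```text
t: 9.45
tool_pos: [0.5833, -0.1472, 0.1189]
eef_rot: [0.0, 0.225, 0.974, -0.0]
ft_force: [-0.8, -0.2, 0.1]
opening: 0.002
```

{"op": "play_rows", "data": {"steps": [[0,0,0,0,0,0,-1],[0,0,0,0,0,0,-1],[0,0,0,0,0,0,-1],[0,0,0,0,0,0,-1],[0,0,0,0,0,0,-1]]}}

```text
t: 10.07
tool_pos: [0.5833, -0.1472, 0.1188]
eef_rot: [-0.0, 0.225, 0.974, 0.0]
ft_force: [0.1, -0.2, 0.1]
opening: -0.002
```

```bash
python3 - <<'E'
from h import *
side('7')
i=cv2.imread('pics/side7.png')[140:220,270:410]
cv2.imwrite('pics/side7c.png',cv2.resize(i,None,fx=5,fy=5,interpolation=cv2.INTER_CUBIC))
E
```

```text
side t 10.075
  blob area 99 r 0.0673 ang -1.28
  blob area 181 r 0.0089 ang -63.68
  blob area 70 r 0.0591 ang 126.51
```

View pics/side7c.png

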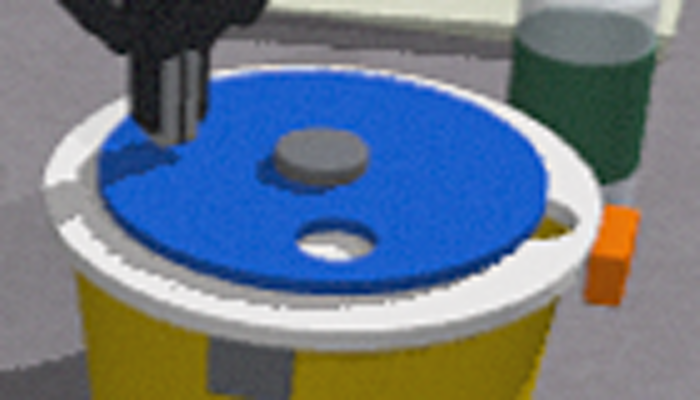

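{"op": "play_rows", "data": {"steps": [[0,0,0,0,0,0,-1],[0,0,0,0,0,0,-1],[0,0,0,0,0,0,-1],[0,0,0,0,0,0,-1],[0,0,0,0,0,0,-1]]}}

```text
t: 10.75
tool_pos: [0.5833, -0.1472, 0.1188]
eef_rot: [-0.0, 0.225, 0.974, 0.0]
ft_force: [0.4, -0.1, 0.6]
opening: -0.006
```

{"op": "play_rows", "data": {"steps": [[0,0,0,0,0,0,-1],[0,0,0,0,0,0,-1]]}}

```text
t: 11.0
tool_pos: [0.5833, -0.1472, 0.1188]
eef_rot: [-0.0, 0.225, 0.974, 0.0]
ft_force: [1.1, 0.3, -0.1]
opening: 0.002
```

```bash
python3 - <<'E'
from h import *
side('8')
i=cv2.imread('pics/side8.png')[140:220,270:410]
cv2.imwrite('pics/side8c.png',cv2.resize(i,None,fx=5,fy=5,interpolation=cv2.INTER_CUBIC))
# hole rim at slot, centre pixel projections for angles
for a in range(150,205,5): print(a,np.round((proj('side',[AX[0]+.055*np.cos(np.radians(a)),AX[1]+.055*np.sin(np.radians(a)),.114])-[270,140]+.4)*5))
E
```

```text
side t 11.0
  blob area 99 r 0.0673 ang -1.28
  blob area 181 r 0.0087 ang -64.00
  blob area 68 r 0.0579 ang 162.45
150 [393. 233.]
155 [405. 230.]
160 [415. 227.]
165 [425. 223.]
170 [434. 218.]
175 [442. 214.]
180 [448. 209.]
185 [454. 204.]
190 [459. 198.]
195 [462. 192.]
200 [465. 187.]
```

View pics/side8c.png

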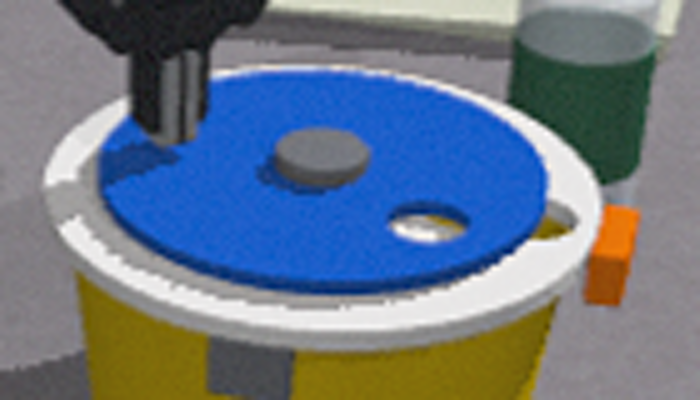

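Side view: the hole centre is at crop (429,221), about 166° at t=11.0, turning at about 40°/s. It should reach 197° at t≈11.75.

{"op": "play_rows", "data": {"steps": [[0,0,0,0,0,0,-1],[0,0,0,0,0,0,-1],[0,0,0,0,0,0,-1],[0,0,0,0,0,0,-1]]}}

```text
t: 11.55
tool_pos: [0.5833, -0.1472, 0.1189]
eef_rot: [0.0, 0.225, 0.974, 0.0]
ft_force: [-0.5, 0.0, 0.7]
opening: -0.001
```

{"op": "play_rows", "data": {"steps": [[0,0,0.003,0,0,0,-1],[0,0,0.006,0,0,0,-1]]}}

```text
t: 11.8
tool_pos: [0.5835, -0.1472, 0.113]
eef_rot: [0.0, 0.225, 0.974, 0.0]
ft_force: [-0.6, -0.3, 7.8]
opening: 0.001
```

{"op": "play_rows", "data": {"steps": [[0,0,0,0,0,0,-1]]}}

```text
t: 11.92
tool_pos: [0.5836, -0.1476, 0.1135]
eef_rot: [0.0, 0.225, 0.974, -0.0]
ft_force: [-0.5, -0.4, 3.8]
opening: 0.004
```

```bash
python3 - <<'E'
from h import *
side('9');side('10');look('10')
i=cv2.imread('pics/side10.png')[140:220,270:410]
cv2.imwrite('pics/side10c.png',cv2.resize(i,None,fx=5,fy=5,interpolation=cv2.INTER_CUBIC));s=bot.sense();print(s['ft_force'],s['tool_pos'])
E
```

```text
side t 11.925
  blob area 132 r 0.0647 ang 2.75
  blob area 181 r 0.0089 ang -63.68
  blob area 56 r 0.0564 ang -167.83
side t 11.975
  blob area 133 r 0.0647 ang 2.91
  blob area 181 r 0.0089 ang -63.68
  blob area 57 r 0.0562 ang -167.87
t 12.025 axis [ 0.5227 -0.1346]
[-0.50540693 -1.42114704  3.81786226] [ 0.58356359 -0.147468    0.11340793]
```

View pics/side10c.png

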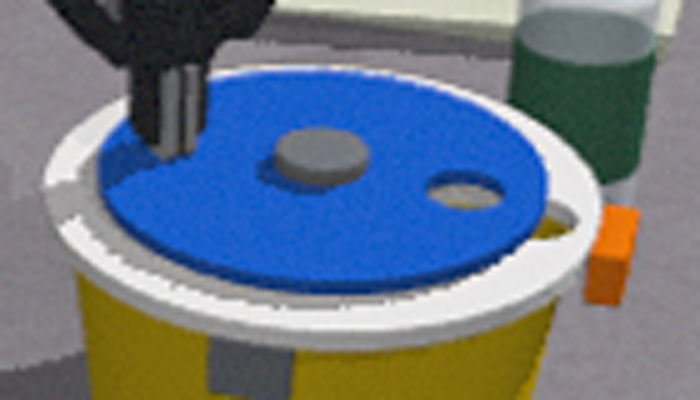

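View pics/top10.png

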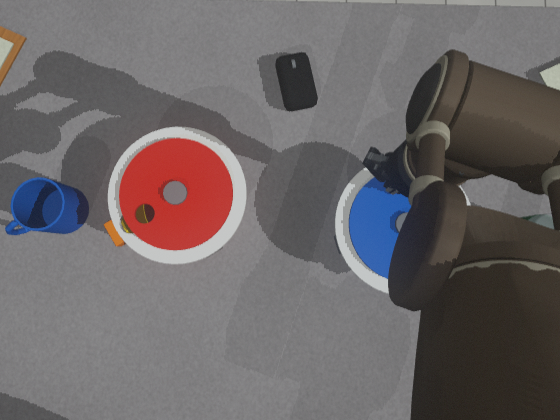

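Side view: the disc is stopped (two frames agree) with the hole near 196–197° and 3.8 N on the finger. I'll let go slowly, straight up, and check from the top.

{"op": "play_rows", "data": {"steps": [[0,0,-0.0003,0,0,0,-1],[0,0,-0.0006,0,0,0,-1],[0,0,-0.0009,0,0,0,-1],[0,0,-0.0012,0,0,0,-1],[0,0,-0.0015,0,0,0,-1]]}}

```text
t: 12.7
tool_pos: [0.5833, -0.147, 0.114]
eef_rot: [-0.0, 0.225, 0.974, 0.0]
ft_force: [0.6, 0.3, 1.5]
opening: 0.002
```

{"op": "play_rows", "data": {"steps": [[0,0,-0.0003,0,0,0,-1],[0,0,-0.0006,0,0,0,-1],[0,0,-0.0009,0,0,0,-1],[0,0,-0.0012,0,0,0,-1],[0,0,-0.0015,0,0,0,-1]]}}

```text
t: 13.32
tool_pos: [0.5833, -0.1472, 0.1158]
eef_rot: [-0.0, 0.225, 0.974, 0.0]
ft_force: [-0.4, 0.5, -0.6]
opening: 0.002
```

{"op": "play_rows", "data": {"steps": [[0,0,-0.0005,0,0,0,-1],[0,0,-0.001,0,0,0,-1],[0,0,-0.002,0,0,0,-1],[0,0,-0.006,0,0,0,-1],[0,0,-0.015,0,0,0,-1]]}}

```text
t: 13.95
tool_pos: [0.5829, -0.1471, 0.1309]
eef_rot: [-0.001, 0.225, 0.974, 0.0]
ft_force: [0.2, 0.3, -0.4]
opening: 0.001
```

```bash
python3 - <<'E'
from h import *
side('11')
E
```

```text
side t 13.95
  blob area 34 r 0.0736 ang -9.68
  blob area 181 r 0.0089 ang -63.68
  blob area 57 r 0.0562 ang -165.93
```

{"op": "play_rows", "data": {"steps": [[0,0,-0.04,0,0,0,-1],[0.02,0.017,-0.08,0,0,0,-1],[0.06,0.051,-0.1,0,0,0,-1],[0.1,0.085,-0.1,0,0,0,-1],[0.14,0.119,-0.1,0,0,0,-1]]}}

```text
t: 14.62
tool_pos: [0.5097, 0.0225, 0.2322]
eef_rot: [0.001, 0.226, 0.974, 0.0]
ft_force: [0.3, -0.1, 0.3]
opening: -0.004
```

{"op": "play_rows", "data": {"steps": [[0.04,0.034,0,0,0,0,-1],[0.08,0.068,0,0,0,0,-1],[0.12,0.102,0,0,0,0,-1],[0.16,0.136,0,0,0,0,-1],[0.16,0.136,0,0,0,0,-1]]}}

```text
t: 15.25
tool_pos: [0.4245, 0.2164, 0.2315]
eef_rot: [0.0, 0.223, 0.975, 0.001]
ft_force: [1.0, -0.8, -0.3]
opening: -0.0
```

```bash
python3 - <<'E'
from h import *
side('12');look('12')
i=cv2.imread('pics/top12.png')[150:310,330:480]
cv2.imwrite('pics/top12c.png',cv2.resize(i,None,fx=3.6,fy=3.6,interpolation=cv2.INTER_CUBIC))
E
```

```text
side t 15.25
  blob area 180 r 0.0090 ang -63.28
  blob area 56 r 0.0564 ang -165.95
t 15.3 axis [ 0.5266 -0.1684]
  hole r 0.0541 ang -162.02 area 286
  hole r 0.0025 ang -40.59 area 464
```

View pics/top12c.png

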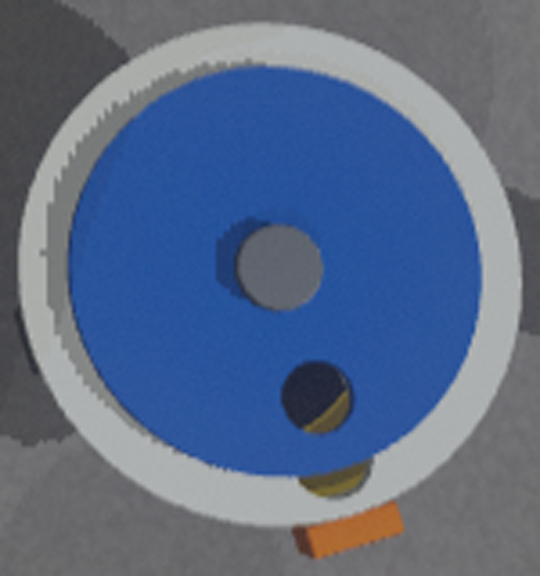

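Top view: the hole, at crop (318,398), shows only the dark slot with no white cover. It sits in line with the slot end (335,480) and the tab. One more check that it stays still.

{"op": "play_rows", "data": {"steps": [[0,0,0,0,0,0,-1],[0,0,0,0,0,0,-1],[0,0,0,0,0,0,-1],[0,0,0,0,0,0,-1],[0,0,0,0,0,0,-1]]}}

```text
t: 15.98
tool_pos: [0.4259, 0.2135, 0.2308]
eef_rot: [-0.0, 0.226, 0.974, -0.0]
ft_force: [0.1, -0.6, -0.7]
opening: -0.0
```

{"op": "play_rows", "data": {"steps": [[0,0,0,0,0,0,-1],[0,0,0,0,0,0,-1],[0,0,0,0,0,0,-1],[0,0,0,0,0,0,-1],[0,0,0,0,0,0,-1]]}}

```text
t: 16.6
tool_pos: [0.4258, 0.2137, 0.2309]
eef_rot: [0.0, 0.225, 0.974, -0.0]
ft_force: [-0.5, -0.7, 0.1]
opening: 0.0
```

```bash
python3 - <<'E'
from h import *
look('13')
a=cv2.imread('pics/top12.png')[210:310,345:470].astype(int);b=cv2.imread('pics/top13.png')[210:310,345:470].astype(int);print(abs(a-b).max(),abs(a-b).mean())
E
```

```text
t 16.6 axis [ 0.5266 -0.1684]
  hole r 0.0542 ang -162.05 area 285
  hole r 0.0025 ang -40.83 area 463
15 1.1468266666666667
```

```bash
python3 -c "
from workcell import bot
print(bot.hand_in())"
```

```text
the job is handed in; nothing more can be done
None
```

The blue disc is stopped with its hole over the slot by the orange tab, and I handed the job in at about 16.7 s. I braked it once with the shut fingertips, opposite the slot. The force read 7.8 N when I pressed and settled at 3.8 N. I then let go slowly, straight up, and moved the arm clear.

- **Position:** the hole is at -162.0° about the axis, and I measured the slot at -163° ± 1°. From above, only the open slot shows through the hole, with no white cover.
- **Standing still:** two top pictures 1.3 s apart gave -162.02° and -162.05°. The robot was touching nothing.
- **Red bin:** the arm passed well above it and never touched it.

Three things disagreed along the way:
- **Side camera angles:** these came out about 4° off the top camera's, because that view sees the hole at a slant. I relied on the top view for the final check.
- **Slowing rate:** the disc slowed at about 0.02 rad/s each second, faster than the stated 0.01, so I re-timed the braking.
- **Release:** the disc turned about 2° as I let go, then stayed put.

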